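# Tighten the flip-lever clamp bolt on the mill fixture

## Task

The flip-lever bolt of the strap clamp on the slotted mill plate is still loose: screw it in clockwise by its upright lever until it is just snug - firmly seated, but not forced past the first clear resistance - and then fold the lever all the way down flat. The bolt must stay snug; leave the spray can, the grey tray and the spare step block where they are.

Things in the scene. Friction and masses are not known exactly. Their poses are not given: they have to be found in the camera images.
- fixture: Steel tee-slotted plate 300 x 200 x 30 mm, fixed to the bench, slots along its own x; origin at the underside of its centre. Fixed on it: aluminium blank 70 x 80 x 26 mm (own x +70 mm), dark step block (own x -50 mm) and, lying on both, a dark strap 130 x 34 x 14 mm, top 70 mm above the bench. The clamp bolt stands upright through the strap at the plate's centre.
- washer_top (a point): Centre of the top of the 4 mm thick, 35 mm wide springy washer on the strap, on the bolt's axis, 74 mm above the bench; the bolt's collar seats on it. The bolt starts 1.0 to 2.6 rad of turn short of touching it. Which way the lever points when snug differs each time. The last of the feed is too small to see or measure: feel the turning moment.
- collar_foot (a point): Centre of the underside of the bolt's collar (33 mm wide, 8 mm high); z up, x to the side to which the lever folds. Screws in clockwise seen from above, 1.5 mm a turn, with a drag of 0.08 N m. After the collar's first touch of the washer the moment climbs by 1.5 N m per rad: from 0.25 N m it is snug, beyond 0.67 N m overtightened. Let go, it springs back to first touch and stays seated.
- lever_pivot (a point): Hinge of the lever, on the bolt's axis, 22 mm above collar_foot; x to the side to which the lever folds, y along the hinge. The bolt's head reaches 10 mm above this point and is 33 mm wide at the collar below.
- lever_grip (a point): Middle of the lever's flat blade, 52 mm from the pivot. Aluminium blade 20 mm wide (own y), 9 mm thick (own x), from 16 to 80 mm from the pivot (round end to 84.5 mm); own z runs along it from pivot to free end. Upright, the broad faces look along own x, and the lever folds towards own +x.
- lever (a joint): Angle of the lever: 0 upright (open), 1.571 folded down level (closed, at its stop; the blade then lies level 96 mm above the bench). Stiff: it takes 0.22 N m at 0 rising to 0.38 N m when closed, and stays where it is left.
- can_mid (a point): Middle (half-way up) of a plain white spray can, 54 mm diameter, 150 mm tall, loose on the bench beside the plate; must not be disturbed.
- tray_mid (a point): Middle (half-way up) of an open grey plastic tray 90 x 70 x 35 mm, loose on the bench beside the plate; must not be disturbed.
- step_mid (a point): Middle (half-way up) of a loose dark steel spare step block 36 x 30 x 30 mm standing on the plate near a corner (plate's own x +115 or so, y +70 mm or so); must not be disturbed.
- tee_nut_mid (a point): Middle of the steel tee nut 22 x 16 x 10 mm hidden in the plate's middle slot under the bolt, normally 12 mm above the bench; the tightening moment draws it up by 0.67 mm per N m (too little to measure well).

How it is judged:
By the outcome, as a careful person would: the job done as asked, in the order asked, and still so for the second after the job is handed in, with the robot touching nothing.
It also fails if it takes over 72 s, if anything falls off the work surface, if the arm or the gripper's body presses on something with over 40 N, if the wrist force passes 120 N, or if a joint passes its speed limit or range.

## Robot

A 6-joint arm with a two-finger parallel gripper is mounted at the origin on the work surface. World frame = base frame: x ahead of the robot, y to its left, z up, the work surface at z = 0. Lengths are in m, angles in degrees, forces in N, time in s.
With the tool pointing down it reaches from about 0.4 to 0.825 m from the base axis. Payload 7 kg.
Tool frame: the origin (TCP) lies on the centre line of the jaws, within the pads' length; the fingertips stand 14 mm ahead of it and the grasp point (between the pads) lies 5 mm behind it (arm.finger_overhang is the distance from the TCP to the fingertips, in m); z points along the fingers, y is the line along which they close (so a half turn about z gives the same grasp; the last joint's range is limited). The gripper opens to 88 mm and grips with 3 to 60 N. Pads are 19 mm wide; open, the fingers measure 130 mm over their backs; the gripper's body (78 mm by 193 mm) begins 47 mm behind the grasp point.
Start: joints at [91.106, 20.546, 0.682, 0, -70.136, -16.507], TCP at [0.179, 0.651, 0.205] pointing down, gripper open.
Joint ranges: [-176.03, 176.03], [-82.01, 121.73], [-58.28, 71.71], [-173.87, 95.51], [-174.79, -0.11], [-173.66, 173.66]. Speed limits (degrees/s): [136.94, 136.94, 172.46, 180, 180, 180].

## Interface

Orientations are given as a 3x3 rotation matrix whose columns are the frame's x, y, z axes.
In Python, from cell import sensors, imaging, arm gives the robot as it stands.
- The arm moves only by the tool carry_out, never from a script. Its argument "commands" is a list of rows, each a list of 2 entries, a list of its own where there are three numbers: the shift along the tool's x, y, z in cm, then the turn about the tool's z in degrees. A call has 1 to 5 rows; each row is the pose to reach, as a shift and turn from the pose commanded when the call began, along the tool's axes at that moment; what a row does not reach only later rows make up. A row lasts 1/10 s, in which the tool goes at most 50 mm and 8.59 degrees, less where a joint would pass 70% of its speed; a pose out of reach is approached as far as the arm can. A call with a gripper value outside its range is refused whole. "gripper" is the opening, from 0 (shut) to 1 (fully open), set as the call begins (left out, the last holds). The fingers move at their own pace and stop on an object; "grip_force" is the grip in N (left out, the last holds). Time passes only in rows, so rows that repeat a pose let the fingers close. It gives the time, the measured TCP pose, the force, the opening and the grip force at its end, in the units of the state.
- sensors.state(): the state, without advancing time (a new reading comes with each control period).
- imaging.read_camera(name): name is "side" or "top"; returns a dict with "img" (400x640x3 uint8, blue, green, red), "camera_matrix" (3x3 intrinsics, pixels), "distortion" ([k1, k2, p1, p2, k3] as OpenCV has them; the pictures are not rectified), "origin" and "attitude" of the camera in the world. Camera axes: x right, y down, z forward; pixel columns grow to the right and rows downward; lengths in m; the calibration is good to about 2 mm. A picture is of the moment at which its call begins. There is no depth.
- arm.hand_in(): hands the job in; it is judged then, once.
The state is a dict: "clock": time; "joint_pos": joint angles; "joint_velocities": joint speeds; "tau": joint torques, N m; "tool_pos": TCP position; "ee_rot": TCP orientation; "force": force on the tool from outside, world axes, zero at the start; "torque": the same for the moment, N m; "gripper_width": finger opening in m; "gripper_force": force on a finger pad.
Only numpy, scipy, OpenCV 4.12 (cv2) and the standard library are available. Lean on these libraries where they do the work, as an engineer would, in place of code of your own. Each camera call takes 0.05 s, during which the arm holds its last target. There are 200 camera calls.

## Working session

There is one attempt and no reset: what is moved stays moved. The work goes in short steps, Python scripts to look and compute and a tool call to move; the robot and the scene stay as the last step left them, time stands still between calls to the robot, and variables do not carry over. Pictures are saved under pics/ and viewed, at most 11 in all, crops included, and the job is handed in when it is done.

Besides the shell and the picture viewer there is one more tool, called after "Request:" by a JSON object that holds its "fn" and its "kwargs". carry_out: Moves the arm, as the interface text tells. Its arguments: {"type":"object","properties":{"commands":{"type":"array","items":{"type":"array"}},"gripper":{"type":"number"},"grip_force":{"type":"number"}},"required":["commands"]}

```bash
ls; mkdir -p pics; python3 - <<'E'
from cell import sensors, imaging, arm
import cv2,numpy as np
s=sensors.state()
for k in s: print(k,np.round(s[k],4).tolist())
ims=[]
for n in("side","top"):
    c=imaging.read_camera(n); cv2.imwrite(f"pics/{n}0.png",c["img"])
    for k in("camera_matrix","distortion","origin","attitude"): print(n,k,np.round(c[k],4).tolist())
E
```

```text
pics
clock 0.0
joint_pos [91.1044, 20.5909, 0.6319, -0.0208, -70.1363, -16.5057]
joint_velocities [0.0393, -0.1038, 0.0448, 0.0303, -0.045, -0.0624]
tau [-0.0014, -58.271, 29.3058, 6.9977, 0.007, -0.0002]
tool_pos [0.1792, 0.6502, 0.204]
ee_rot [[0.9641, -0.2657, -0.0003], [-0.2657, -0.9641, -0.0017], [0.0001, 0.0017, -1.0]]
force [-0.7836, -0.1997, -0.7853]
torque [0.0003, 0.0457, -0.0412]
gripper_force 0.0
gripper_width 0.0877
side camera_matrix [[367.3701, 0.0, 319.584], [0.0, 367.3701, 193.8845], [0.0, 0.0, 1.0]]
side distortion [-0.0435, 0.0, 0.0, 0.0, 0.0]
side origin [0.3255, 0.6961, 0.5678]
side attitude [[-0.9448, -0.1622, 0.2847], [-0.3275, 0.4923, -0.8064], [-0.0093, -0.8552, -0.5183]]
top camera_matrix [[373.1939, 0.0, 323.8492], [0.0, 373.1939, 203.4491], [0.0, 0.0, 1.0]]
top distortion [-0.0159, 0.0, 0.0, 0.0, 0.0]
top origin [0.4545, 0.0157, 0.9875]
top attitude [[0.021, -0.9918, 0.126], [-0.9998, -0.0213, -0.0013], [0.004, -0.1259, -0.992]]
```

View pics/side0.png

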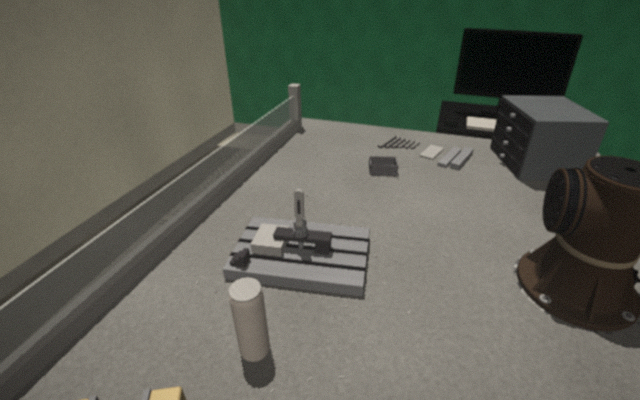

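View pics/top0.png

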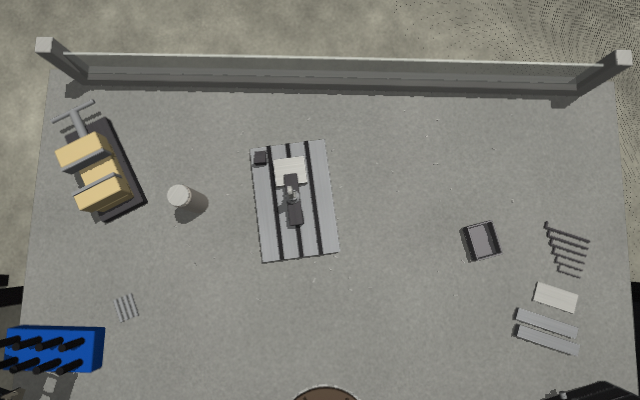

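The side view shows the plate around (300,255), with the lever upright from about (299,190) to (299,232). The can is at (250,320), the step block at (239,257) and the tray at (383,166). The top view shows the plate around (295,200) and the bolt near (292,195). Next I'll take close crops and the first ray casts.

```bash
cat > h.py <<'E'
from cell import sensors, imaging, arm
import cv2,numpy as np
def cam(n): return imaging.read_camera(n)
def ray(c,uv):
    p=cv2.undistortPoints(np.array([[uv]],float),np.array(c["camera_matrix"]),np.array(c["distortion"]))[0,0]
    d=np.array(c["attitude"])@[p[0],p[1],1]; return np.array(c["origin"]),d/np.linalg.norm(d)
def onz(c,uv,z):
    o,d=ray(c,uv); return o+d*(z-o[2])/d[2]
def proj(c,P):
    R=np.array(c["attitude"]); q=R.T@(np.array(P)-c["origin"])
    return cv2.projectPoints(q.reshape(1,1,3),np.zeros(3),np.zeros(3),np.array(c["camera_matrix"]),np.array(c["distortion"]))[0].ravel()
E
python3 - <<'E'
from h import *
s,t=cam("side"),cam("top")
def up(c,x,y,w,h,k): return cv2.resize(c["img"][y:y+h,x:x+w],None,fx=k,fy=k,interpolation=cv2.INTER_CUBIC)
a=up(s,220,180,160,120,5);b=up(t,240,130,110,140,4)
cv2.imwrite("pics/a.png",a); cv2.imwrite("pics/b.png",b)
# plate from top
for uv in[(250,148),(325,139),(340,252),(263,262)]: print(onz(t,uv,.03).round(4))
print("can",onz(t,(179,195),.15).round(4),"washer-ish",onz(t,(292,195),.1).round(4))
E
```

```text
[0.7192 0.2122 0.03  ]
[0.748 0.015 0.03 ]
[ 0.4524 -0.0293  0.03  ]
[0.4231 0.1656 0.03  ]
can [0.5731 0.3438 0.15  ] washer-ish [0.586  0.0915 0.1   ]
```

View pics/a.png

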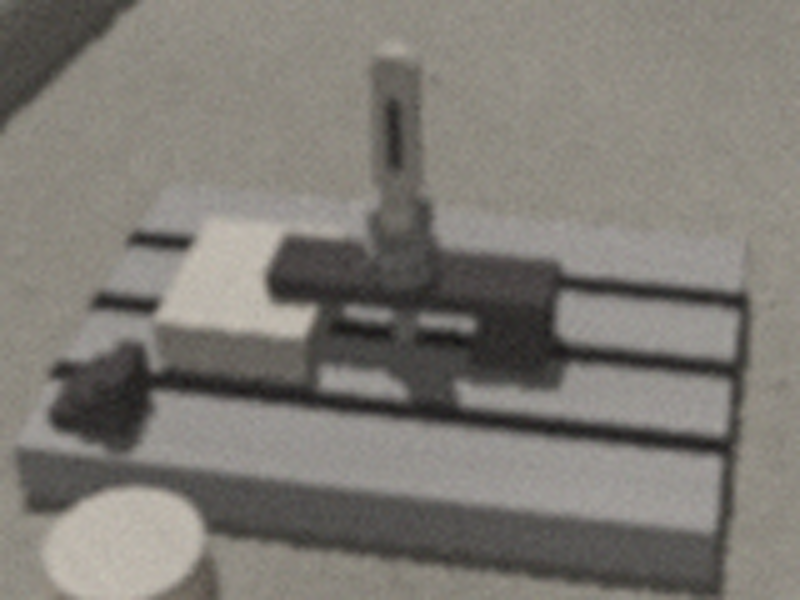

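View pics/b.png

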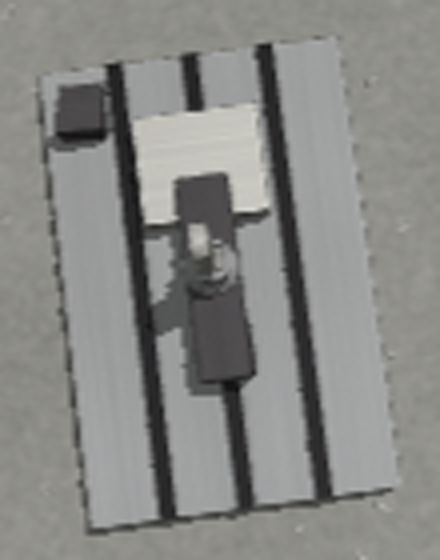

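The bolt axis and the plate centre agree at about (0.586, 0.091), and the plate measures 299 x 199 mm. In the side crop the blade spans columns 372–420 with a dark slot centred in it, so its broad face roughly looks at the side camera. I'll take one more zoom for the blade's heading.

```bash
python3 - <<'E'
from h import *
o=[]
for n,(x,y,w,h) in{"side":(280,184,40,56),"top":(278,176,32,45)}.items():
    cs=[cam(n) for _ in range(6)]; im=np.mean([c["img"].astype(float) for c in cs],0)
    cr=im[y:y+h,x:x+w]; cr=np.clip(cr*1.3,0,255).astype(np.uint8)
    k=560/h; o.append(cv2.resize(cr,(int(w*k),560),interpolation=cv2.INTER_CUBIC))
    c=cs[0]
    for z in(.074,.096,.1805): print(n,z,((proj(c,[.586,.091,z])-[x,y])*k).round(1),end=' ')
    B=np.array([.586,.091,.148])
    for a in(0,30,60,90,113,140): 
        e=np.array([np.cos(np.radians(a)),np.sin(np.radians(a)),0])*.01
        print(a,((proj(c,B+[0,0,.03]+e)-proj(c,B+[0,0,.03]-e))).round(1),end=' ')
    print()
cv2.imwrite("pics/c.png",np.hstack(o))
E
```

```text
side 0.074 [201.1 467.2] side 0.096 [197.4 386.8] side 0.1805 [182.2  55.5] 0 [-8.9 -1.5] 30 [-9.5  1. ] 60 [-7.6  3.3] 90 [-3.6  4.7] 113 [0.2 4.9] 140 [4.5 4.2] 
top 0.074 [187.2 256. ] top 0.096 [178.4 239.6] top 0.1805 [140.1 168.7] 0 [ 0.3 -9. ] 30 [-4.3 -7.9] 60 [-7.7 -4.7] 90 [-9.1 -0.2] 113 [-8.5  3.3] 140 [-6.1  6.8]
```

View pics/c.png

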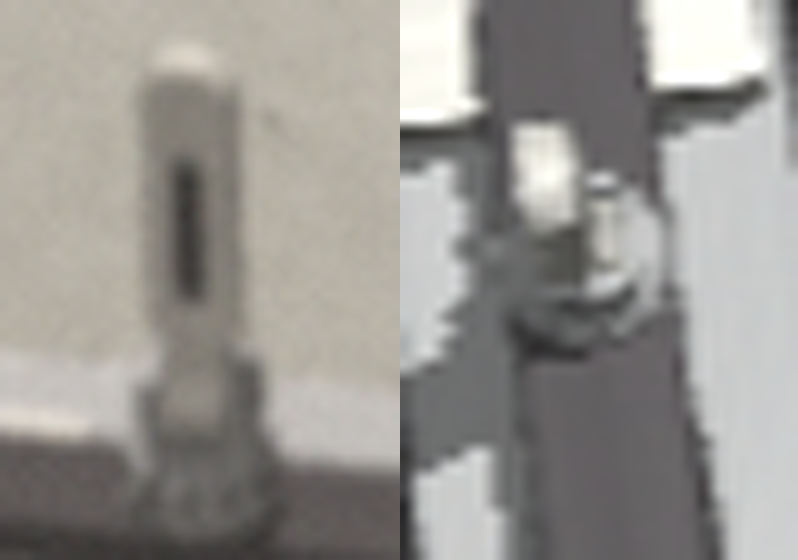

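The averaged zoom shows three things:
- In the top view the lever tip is at (145,175), within 6 crop pixels of the prediction at (140,169).
- The tip blob is elongated along world x, so the hinge heading is about 5° and the broad faces look along ±y.
- In the side view the fork opens towards the camera, so it probably folds to about +y.

I'll move above it now.

Request:
{"fn": "carry_out", "kwargs": {"commands": [[[4.5, 3.6, -3.1], 0], [[9, 7.2, -3.1], 0], [[13.5, 10.8, -3.1], 0], [[18, 14.4, -3.1], 0], [[22.5, 18, -3.1], 0]], "gripper": 1.0}}

```text
clock: 1.3
tool_pos: [0.3231, 0.4518, 0.2362]
ee_rot: [[0.964, -0.265, 0.0], [-0.265, -0.964, 0.001], [0.0, -0.001, -1.0]]
force: [0.9, 0.0, 0.1]
gripper_width: 0.0878
gripper_force: 0.0
```

Request:
{"fn": "carry_out", "kwargs": {"commands": [[[4, 3.1, 0], -4], [[8, 6.3, 0], -8], [[12, 9.4, 0], -12], [[16, 12.6, 0], -16], [[20, 15.7, 0], -20]]}}

```text
clock: 1.8
tool_pos: [0.4717, 0.2506, 0.2363]
ee_rot: [[0.997, 0.083, 0.001], [0.083, -0.997, 0.001], [0.001, -0.001, -1.0]]
force: [1.1, 1.0, 0.7]
gripper_width: 0.0875
gripper_force: 0.0
```

```bash
cat > go.py <<'E'
import sys
from h import *
s=sensors.state(); R=np.array(s["ee_rot"]); 
T=np.array([float(v) for v in sys.argv[1:4]])
print("clock",s["clock"],"pos",np.round(s["tool_pos"],4),"head",np.degrees(np.arctan2(R[1,0],R[0,0])).round(2),"J",np.round(s["joint_pos"],1),"F",np.round(s["force"],2),"T",np.round(s["torque"],3),"w",s["gripper_width"])
print("shift cm",(R.T@(T-s["tool_pos"])*100).round(2))
E
python3 go.py .586 .091 .235
```

```text
clock 1.8 pos [0.4717 0.2506 0.2363] head 4.79 J [ 49.    6.  -14.3   0.  -69.6  45.8] F [1.09 1.   0.69] T [ 0.114 -0.091  0.013] w 0.08746876109735545
shift cm [10.05 16.86  0.13]
```

Request:
{"fn": "carry_out", "kwargs": {"commands": [[[2.5, 4.2, 0], 0], [[5, 8.4, 0], 0], [[7.5, 12.6, 0], 0], [[10, 16.8, 0], 0], [[10, 16.8, 0], 0]]}}

```text
clock: 2.3
tool_pos: [0.5862, 0.0884, 0.2352]
ee_rot: [[0.997, 0.075, -0.0], [0.075, -0.997, -0.001], [-0.001, 0.001, -1.0]]
force: [-0.5, 0.3, -0.6]
gripper_width: 0.0875
gripper_force: 0.0
```

```bash
python3 go.py .586 .091 .143; python3 - <<'E'
from h import *
o=[]
for n,(x,y,w,h) in{"side":(265,150,75,95)}.items():
    cr=cam(n)["img"][y:y+h,x:x+w]; o.append(cv2.resize(cr,None,fx=6,fy=6,interpolation=cv2.INTER_CUBIC))
cv2.imwrite("pics/d.png",o[0])
E
```

```text
clock 2.3 pos [0.5862 0.0884 0.2352] head 4.31 J [ 27.5  11.8  -7.4   0.1 -70.8  66.8] F [-0.5   0.28 -0.62] T [0.02  0.049 0.01 ] w 0.08745265690956858
shift cm [ 0.   -0.27  9.22]
```

View pics/d.png

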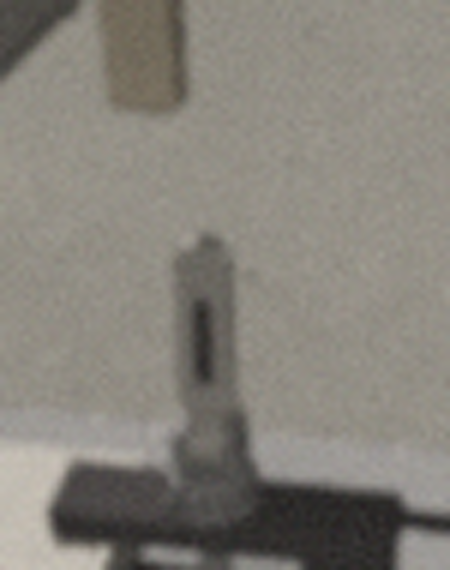

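The near finger at (145,55) lines up with the lever at (205,320), and its faces look parallel to the blade. I'll descend straddling the blade and close gently.

Request:
{"fn": "carry_out", "kwargs": {"commands": [[[0, -0.25, 3], 0], [[0, -0.25, 6], 0], [[0, -0.25, 8], 0], [[0, -0.25, 9.2], 0], [[0, -0.25, 9.2], 0]]}}

```text
clock: 2.85
tool_pos: [0.5827, 0.0958, 0.1425]
ee_rot: [[0.997, 0.081, -0.002], [0.081, -0.997, -0.001], [-0.002, 0.001, -1.0]]
force: [-0.3, 0.3, -0.2]
gripper_width: 0.0874
gripper_force: 0.0
```

Request:
{"fn": "carry_out", "kwargs": {"commands": [[[0, 0, 0], 0], [[0, 0, 0], 0], [[0, 0, 0], 0], [[0, 0, 0], 0], [[0, 0, 0], 0]], "gripper": 0.0, "grip_force": 5}}

```text
clock: 3.35
tool_pos: [0.584, 0.0954, 0.1442]
ee_rot: [[0.997, 0.08, 0.001], [0.08, -0.997, 0.0], [0.001, -0.0, -1.0]]
force: [-0.2, -0.1, -0.7]
gripper_width: 0.0533
gripper_force: 0.0
```

Request:
{"fn": "carry_out", "kwargs": {"commands": [[[0, 0, 0], 0], [[0, 0, 0], 0], [[0, 0, 0], 0], [[0, 0, 0], 0], [[0, 0, 0], 0]]}}

```text
clock: 3.85
tool_pos: [0.5838, 0.0951, 0.1438]
ee_rot: [[0.997, 0.08, -0.0], [0.08, -0.997, -0.001], [-0.0, 0.001, -1.0]]
force: [0.5, -1.9, 0.6]
gripper_width: 0.0128
gripper_force: 1.6
```

```bash
python3 go.py .586 .091 .143
```

```text
clock 3.85 pos [0.5838 0.0951 0.1438] head 4.6 J [ 28.2  15.4 -15.1   0.  -59.5  66.4] F [ 0.49 -1.87  0.56] T [-1.244 -0.079  0.075] w 0.01283466412795026
shift cm [0.19 0.42 0.08]
```

Request:
{"fn": "carry_out", "kwargs": {"commands": [[[0.2, 0.2, 0], 0], [[0.2, 0.2, 0], 0], [[0.2, 0.2, 0], 0], [[0.2, 0.2, 0], 0], [[0.2, 0.2, 0], 0]]}}

```text
clock: 4.35
tool_pos: [0.5857, 0.0934, 0.1438]
ee_rot: [[0.997, 0.08, -0.001], [0.08, -0.997, -0.0], [-0.001, 0.0, -1.0]]
force: [-3.4, -1.3, 2.4]
gripper_width: 0.0096
gripper_force: 5.0
```

```bash
python3 go.py .586 .091 .143
```

```text
clock 4.35 pos [0.5857 0.0934 0.1438] head 4.59 J [ 27.9  15.6 -14.8  -0.  -59.6  66.7] F [-3.45 -1.33  2.37] T [-0.65   1.511  0.081] w 0.009644374123954018
shift cm [0.01 0.24 0.08]
```

Request:
{"fn": "carry_out", "kwargs": {"commands": [[[0, 0, 0], 0], [[0, 0, 0], 0], [[0, 0, 0], 3], [[0, 0, 0], 6], [[0, 0, 0], 10]], "grip_force": 30}}

```text
clock: 4.85
tool_pos: [0.5858, 0.0937, 0.1438]
ee_rot: [[0.995, -0.096, -0.0], [-0.096, -0.995, 0.0], [-0.0, -0.0, -1.0]]
force: [-4.4, -0.8, 3.4]
gripper_width: 0.0088
gripper_force: 29.8
```

```bash
python3 go.py .586 .091 .143; python3 go.py .586 .091 .143
```

```text
clock 4.85 pos [0.5858 0.0937 0.1438] head -5.53 J [ 27.9  15.6 -14.8  -0.  -59.6  56.5] F [-4.45 -0.75  3.38] T [-0.149  1.799  0.083] w 0.008782656783635458
shift cm [0.04 0.27 0.08]
clock 4.85 pos [0.5858 0.0937 0.1438] head -5.53 J [ 27.9  15.6 -14.8  -0.  -59.6  56.5] F [-4.45 -0.75  3.38] T [-0.149  1.799  0.083] w 0.008782656783635458
shift cm [0.04 0.27 0.08]
```

Request:
{"fn": "carry_out", "kwargs": {"commands": [[[0, 0, 0], 3], [[0, 0, 0], 6], [[0, 0, 0], 9], [[0, 0, 0], 12], [[0, 0, 0], 15]]}}

```text
clock: 5.35
tool_pos: [0.586, 0.0941, 0.1437]
ee_rot: [[0.937, -0.351, 0.0], [-0.351, -0.937, 0.001], [-0.0, -0.001, -1.0]]
force: [-5.1, 1.2, 1.5]
gripper_width: 0.0085
gripper_force: 29.8
```

```bash
python3 go.py .586 .091 .143
```

```text
clock 5.35 pos [0.586  0.0941 0.1437] head -20.52 J [ 28.   15.6 -14.8  -0.  -59.6  41.5] F [-5.09  1.23  1.53] T [0.466 1.7   0.06 ] w 0.008490668642626934
shift cm [0.11 0.29 0.07]
```

Request:
{"fn": "carry_out", "kwargs": {"commands": [[[-0.1, 0.03, 0], 4], [[-0.1, 0.03, 0], 8], [[-0.1, 0.03, 0], 12], [[-0.1, 0.03, 0], 16], [[-0.1, 0.03, 0], 20]]}}

```text
clock: 5.85
tool_pos: [0.5857, 0.0948, 0.1437]
ee_rot: [[0.76, -0.65, 0.001], [-0.65, -0.76, 0.002], [0.0, -0.002, -1.0]]
force: [-1.2, 2.7, 0.4]
gripper_width: 0.0089
gripper_force: 29.8
```

```bash
python3 go.py .586 .091 .143
```

```text
clock 5.85 pos [0.5857 0.0948 0.1437] head -40.55 J [ 28.   15.5 -14.9  -0.1 -59.4  21.5] F [-1.19  2.67  0.4 ] T [1.055 0.638 0.113] w 0.00893755203408659
shift cm [0.27 0.27 0.07]
```

Request:
{"fn": "carry_out", "kwargs": {"commands": [[[0, 0, 0], 2], [[0, 0, 0], 4], [[0, 0, 0], 6], [[0, 0, 0], 8], [[0, 0, 0.01], 10]]}}

```text
clock: 6.35
tool_pos: [0.586, 0.095, 0.1437]
ee_rot: [[0.637, -0.771, 0.002], [-0.771, -0.637, 0.002], [-0.0, -0.003, -1.0]]
force: [-0.7, 3.9, 1.1]
gripper_width: 0.0087
gripper_force: 29.8
```

```bash
python3 go.py .586 .091 .143
```

```text
clock 6.35 pos [0.586  0.095  0.1437] head -50.46 J [ 28.   15.5 -14.9  -0.1 -59.4  11.5] F [-0.71  3.93  1.07] T [1.243 0.51  0.082] w 0.008663564245239192
shift cm [0.31 0.25 0.07]
```

Request:
{"fn": "carry_out", "kwargs": {"commands": [[[0, 0, 0], 2], [[0, 0, 0], 4], [[0, 0, 0], 6], [[0, 0, 0], 8], [[0, 0, 0.01], 10]]}}

```text
clock: 6.85
tool_pos: [0.5863, 0.0952, 0.1436]
ee_rot: [[0.493, -0.87, 0.003], [-0.87, -0.493, 0.002], [-0.001, -0.003, -1.0]]
force: [0.1, 3.8, 0.3]
gripper_width: 0.0087
gripper_force: 29.8
```

```bash
python3 go.py .586 .091 .143
```

```text
clock 6.85 pos [0.5863 0.0952 0.1436] head -60.46 J [ 28.   15.6 -14.9  -0.1 -59.4   1.5] F [0.05 3.8  0.32] T [1.337 0.135 0.118] w 0.008688851323720239
shift cm [0.35 0.23 0.06]
```

Request:
{"fn": "carry_out", "kwargs": {"commands": [[[-0.07, -0.04, 0], 2], [[-0.07, -0.04, 0], 4], [[-0.07, -0.04, 0], 6], [[-0.07, -0.04, 0], 6], [[-0.07, -0.04, 0], 6]]}}

```text
clock: 7.35
tool_pos: [0.586, 0.0954, 0.1437]
ee_rot: [[0.402, -0.916, 0.002], [-0.916, -0.402, 0.001], [-0.0, -0.002, -1.0]]
force: [0.8, 3.2, -1.2]
gripper_width: 0.0086
gripper_force: 29.8
```

```bash
python3 go.py .586 .091 .143
```

```text
clock 7.35 pos [0.586  0.0954 0.1437] head -66.32 J [ 28.1  15.6 -14.9  -0.  -59.4  -4.4] F [ 0.84  3.2  -1.2 ] T [ 1.425 -0.587  0.099] w 0.008599208915787327
shift cm [0.4  0.18 0.07]
```

Request:
{"fn": "carry_out", "kwargs": {"commands": [[[0, 0, 0], 2], [[0, 0, 0], 4], [[0, 0, 0], 6], [[0, 0, 0], 6], [[0, 0, 0], 6]]}}

```text
clock: 7.85
tool_pos: [0.5858, 0.0951, 0.1437]
ee_rot: [[0.304, -0.953, 0.002], [-0.953, -0.304, 0.001], [-0.0, -0.002, -1.0]]
force: [3.5, 3.9, -2.6]
gripper_width: 0.0085
gripper_force: 29.8
```

```bash
python3 go.py .586 .091 .143
```

```text
clock 7.85 pos [0.5858 0.0951 0.1437] head -72.3 J [ 28.1  15.6 -14.9  -0.  -59.4 -10.4] F [ 3.51  3.92 -2.63] T [ 1.737 -1.206  0.114] w 0.008490444048068937
shift cm [0.39 0.11 0.07]
```

Request:
{"fn": "carry_out", "kwargs": {"commands": [[[-0.03, -0.07, 0.02], 2], [[-0.03, -0.07, 0.02], 4], [[-0.03, -0.07, 0.02], 6], [[-0.03, -0.07, 0.03], 6], [[-0.03, -0.07, 0.03], 6]]}}

```text
clock: 8.35
tool_pos: [0.5861, 0.0953, 0.1436]
ee_rot: [[0.203, -0.979, 0.001], [-0.979, -0.203, 0.001], [-0.0, -0.001, -1.0]]
force: [2.7, 4.2, -1.4]
gripper_width: 0.0083
gripper_force: 29.8
```

```bash
python3 go.py .586 .091 .143
```

```text
clock 8.35 pos [0.5861 0.0953 0.1436] head -78.29 J [ 28.1  15.6 -14.9   0.  -59.5 -16.4] F [ 2.68  4.22 -1.38] T [ 1.729 -1.207  0.086] w 0.008281553067169736
shift cm [0.41 0.1  0.06]
```

Request:
{"fn": "carry_out", "kwargs": {"commands": [[[0, 0, 0], 2], [[0, 0, 0], 4], [[0, 0, 0], 6], [[0, 0, 0], 6], [[0, 0, 0], 6]]}}

```text
clock: 8.85
tool_pos: [0.5863, 0.0953, 0.1436]
ee_rot: [[0.099, -0.995, 0.001], [-0.995, -0.099, 0.001], [-0.0, -0.002, -1.0]]
force: [3.6, 4.5, -1.3]
gripper_width: 0.0084
gripper_force: 29.8
```

```bash
python3 go.py .586 .091 .143
```

```text
clock 8.85 pos [0.5863 0.0953 0.1436] head -84.3 J [ 28.1  15.6 -14.9   0.  -59.4 -22.4] F [ 3.62  4.48 -1.28] T [ 1.778 -1.461  0.073] w 0.008374875788897876
shift cm [0.42 0.07 0.06]
```

Request:
{"fn": "carry_out", "kwargs": {"commands": [[[-0.04, -0.05, 0.02], 2], [[-0.04, -0.05, 0.02], 4], [[-0.04, -0.05, 0.02], 6], [[-0.04, -0.05, 0.02], 8], [[-0.04, -0.05, 0.02], 8]]}}

```text
clock: 9.35
tool_pos: [0.5868, 0.0956, 0.1435]
ee_rot: [[-0.041, -0.999, 0.002], [-0.999, 0.041, 0.0], [-0.0, -0.002, -1.0]]
force: [3.9, 3.6, -0.5]
gripper_width: 0.0084
gripper_force: 29.8
```

```bash
python3 go.py .586 .091 .143
```

```text
clock 9.35 pos [0.5868 0.0956 0.1435] head -92.37 J [ 28.1  15.7 -14.8   0.  -59.5 -30.5] F [ 3.86  3.65 -0.54] T [ 1.495 -1.441  0.112] w 0.008430257334616966
shift cm [0.46 0.06 0.05]
```

Request:
{"fn": "carry_out", "kwargs": {"commands": [[[0, 0, 0], 2], [[0, 0, 0], 4], [[0, 0, 0], 6], [[0, 0, 0], 6], [[0, 0, 0], 6]]}}

```text
clock: 9.85
tool_pos: [0.5869, 0.0956, 0.1435]
ee_rot: [[-0.144, -0.99, 0.002], [-0.99, 0.144, 0.0], [-0.001, -0.002, -1.0]]
force: [3.9, 3.3, -1.6]
gripper_width: 0.0084
gripper_force: 29.8
```

```bash
python3 go.py .586 .091 .143
```

```text
clock 9.85 pos [0.5869 0.0956 0.1435] head -98.3 J [ 28.1  15.7 -14.8   0.  -59.4 -36.4] F [ 3.93  3.34 -1.58] T [ 1.42  -1.768  0.121] w 0.008427521833846425
shift cm [0.47 0.03 0.05]
```

Request:
{"fn": "carry_out", "kwargs": {"commands": [[[-0.04, -0.05, 0.02], 2], [[-0.04, -0.05, 0.02], 4], [[-0.04, -0.05, 0.02], 6], [[-0.04, -0.05, 0.02], 6], [[-0.04, -0.05, 0.02], 6]]}}

```text
clock: 10.35
tool_pos: [0.5873, 0.0958, 0.1434]
ee_rot: [[-0.247, -0.969, 0.001], [-0.969, 0.247, 0.0], [-0.001, -0.001, -1.0]]
force: [5.1, 3.3, 1.9]
gripper_width: 0.0085
gripper_force: 29.8
```

```bash
python3 go.py .586 .091 .143
```

```text
clock 10.35 pos [0.5873 0.0958 0.1434] head -104.29 J [ 28.1  15.7 -14.7   0.  -59.5 -42.4] F [5.09 3.29 1.91] T [ 1.124 -1.657  0.119] w 0.008549547801903963
shift cm [0.49 0.01 0.04]
```

Request:
{"fn": "carry_out", "kwargs": {"commands": [[[0, 0, 0], 2], [[0, 0, 0], 4], [[0, 0, 0], 6], [[0, 0, 0], 6], [[0, 0, 0], 6]]}}

```text
clock: 10.85
tool_pos: [0.5873, 0.0957, 0.1434]
ee_rot: [[-0.347, -0.938, 0.001], [-0.938, 0.347, 0.0], [-0.001, -0.001, -1.0]]
force: [4.1, 1.9, 0.7]
gripper_width: 0.0085
gripper_force: 29.9
```

```bash
python3 go.py .586 .091 .143
```

```text
clock 10.85 pos [0.5873 0.0957 0.1434] head -110.29 J [ 28.1  15.7 -14.7   0.  -59.5 -48.4] F [4.1  1.93 0.72] T [ 0.958 -1.861  0.231] w 0.008487221701361071
shift cm [ 0.49 -0.04  0.04]
```

Request:
{"fn": "carry_out", "kwargs": {"commands": [[[0, 0, 0], 1], [[0, 0, 0], 2], [[0, 0, 0], 3], [[0, 0, 0], 3], [[0, 0, 0], 3]], "grip_force": 45}}

```text
clock: 11.35
tool_pos: [0.5874, 0.0957, 0.1435]
ee_rot: [[-0.395, -0.919, 0.002], [-0.919, 0.395, 0.0], [-0.001, -0.002, -1.0]]
force: [4.8, 1.5, 1.0]
gripper_width: 0.0085
gripper_force: 44.9
```

```bash
python3 go.py .586 .091 .143; python3 -c "
from h import *
for i in range(4): cam('top'); print(sensors.state()['torque'][2])"
```

```text
clock 11.35 pos [0.5874 0.0957 0.1435] head -113.28 J [ 28.1  15.7 -14.7   0.1 -59.5 -51.4] F [4.82 1.5  0.99] T [ 0.925 -2.113  0.352] w 0.008456777027781777
shift cm [ 0.49 -0.05  0.04]
0.3057318065772721
0.3224022542373008
0.2660632591996848
0.3514923558914228
```

Request:
{"fn": "carry_out", "kwargs": {"commands": [[[0, 0, 0], 2], [[0, 0, 0], 4], [[0, 0, 0], 6], [[0, 0, 0], 6], [[0, 0, 0], 6]]}}

```text
clock: 12.05
tool_pos: [0.5875, 0.0957, 0.1435]
ee_rot: [[-0.489, -0.872, 0.002], [-0.872, 0.489, -0.0], [-0.001, -0.002, -1.0]]
force: [5.3, 2.1, 0.7]
gripper_width: 0.008
gripper_force: 45.1
```

```bash
python3 go.py .586 .091 .143; python3 -c "
from h import *
for i in range(5): cam('top'); print(sensors.state()['torque'][2])"
```

```text
clock 12.05 pos [0.5875 0.0957 0.1435] head -119.27 J [ 28.1  15.7 -14.7   0.1 -59.5 -57.4] F [5.28 2.07 0.75] T [ 0.923 -2.06   0.476] w 0.007985524907221531
shift cm [ 0.48 -0.1   0.05]
0.41410953480767315
0.4548744045186824
0.4390265346674269
0.4076618022000164
0.467132154819826
```

Measured moment averages 0.44 N m including drag, rising at about the stated rate past first touch, so it's snug. I'll release and rise.

Request:
{"fn": "carry_out", "kwargs": {"commands": [[[0, 0, 0], 0], [[0, 0, 0], 0], [[0, 0, 0], 0], [[0, 0, 0], 0], [[0, 0, 0], 0]], "gripper": 0.5}}

```text
clock: 12.8
tool_pos: [0.5858, 0.0952, 0.1425]
ee_rot: [[-0.491, -0.871, -0.001], [-0.871, 0.491, -0.001], [0.001, 0.001, -1.0]]
force: [0.5, -0.1, 1.4]
gripper_width: 0.0412
gripper_force: 0.0
```

Request:
{"fn": "carry_out", "kwargs": {"commands": [[[0, 0, -2], 0], [[0, 0, -5], 0], [[0, 0, -8], -5], [[0, 0, -8], -10], [[0, 0, -8], -14]]}}

```text
clock: 13.3
tool_pos: [0.5866, 0.0957, 0.224]
ee_rot: [[-0.262, -0.965, 0.001], [-0.965, 0.262, 0.001], [-0.001, -0.001, -1.0]]
force: [-0.3, -0.5, -0.5]
gripper_width: 0.0438
gripper_force: 0.0
```

Request:
{"fn": "carry_out", "kwargs": {"commands": [[[0, 3, 0], 0], [[0, 6, 0], 0], [[0, 6, 0], 0], [[0, 6, 0], 0], [[0, 6, 0], 0]], "gripper": 0.0}}

```text
clock: 13.8
tool_pos: [0.5291, 0.1116, 0.223]
ee_rot: [[-0.265, -0.964, 0.0], [-0.964, 0.265, -0.0], [0.0, -0.0, -1.0]]
force: [-0.1, 0.6, -0.9]
gripper_width: 0.0096
gripper_force: 0.0
```

```bash
python3 go.py .586 .094 .2; python3 - <<'E'
from h import *
o=[]
for n,(x,y,w,h) in{"side":(265,150,75,95),"top":(255,150,75,95)}.items():
    cr=cam(n)["img"][y:y+h,x:x+w]; o.append(cv2.resize(cr,None,fx=5.3,fy=5.3,interpolation=cv2.INTER_CUBIC))
cv2.imwrite("pics/e.png",np.hstack(o))
E
```

```text
clock 13.8 pos [0.5291 0.1116 0.223 ] head -105.39 J [ 32.7   7.2 -14.7   0.  -68.1 -48.1] F [-0.07  0.58 -0.87] T [ 0.064 -0.144  0.054] w 0.00956388864747306
shift cm [ 0.18 -5.95  2.3 ]
```

View pics/e.png

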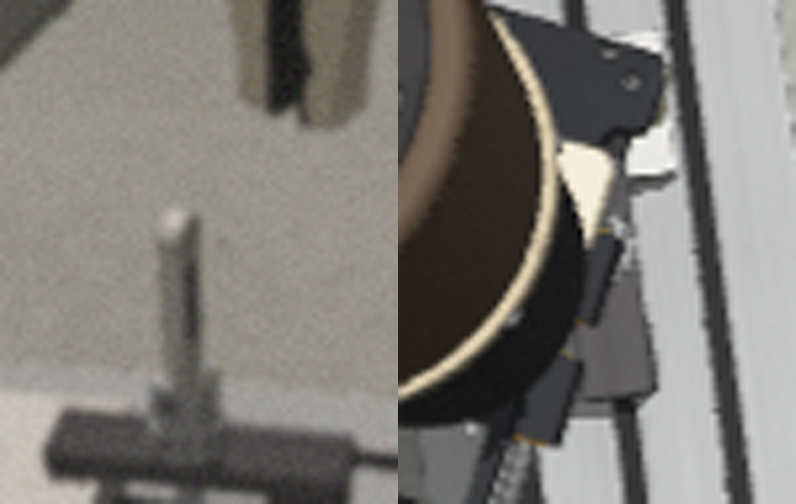

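The side view shows the lever still upright at (180,320), now seen nearly edge-on. The closed fingers at (300,70) are behind it, on the -x side. I'll descend and push gently towards +x to check the fold direction.

Request:
{"fn": "carry_out", "kwargs": {"commands": [[[0.1, 0, 3], 0], [[0.1, 0, 5.8], 0], [[0.1, -1.5, 5.8], 0], [[0.1, -2.8, 5.8], 0], [[0.1, -2.8, 5.8], 0]]}}

```text
clock: 14.4
tool_pos: [0.5585, 0.1029, 0.1658]
ee_rot: [[-0.266, -0.964, 0.002], [-0.964, 0.266, -0.0], [-0.0, -0.002, -1.0]]
force: [-0.1, 0.1, 0.3]
gripper_width: 0.0004
gripper_force: 0.0
```

Request:
{"fn": "carry_out", "kwargs": {"commands": [[[0, -0.2, 0], 0], [[0, -0.4, 0], 0], [[0, -0.6, 0], 0], [[0, -0.8, 0], 0], [[0, -0.8, 0], 0]]}}

```text
clock: 14.9
tool_pos: [0.5633, 0.1011, 0.1651]
ee_rot: [[-0.266, -0.964, 0.0], [-0.964, 0.266, 0.0], [-0.0, -0.0, -1.0]]
force: [-0.0, 0.5, 0.4]
gripper_width: 0.0007
gripper_force: 0.0
```

```bash
python3 go.py .586 .094 .164
```

```text
clock 14.9 pos [0.5633 0.1011 0.1651] head -105.4 J [ 29.8  12.6 -15.8   0.  -61.5 -45.2] F [-0.03  0.51  0.39] T [ 0.063 -0.055  0.038] w 0.0007335030845787736
shift cm [ 0.09 -2.37  0.11]
```

Request:
{"fn": "carry_out", "kwargs": {"commands": [[[0, -0.1, 0], 0], [[0, -0.2, 0], 0], [[0, -0.3, 0], 0], [[0, -0.4, 0], 0], [[0, -0.4, 0], 0]]}}

```text
clock: 15.4
tool_pos: [0.5671, 0.1, 0.1649]
ee_rot: [[-0.266, -0.964, -0.0], [-0.964, 0.266, -0.0], [0.0, 0.0, -1.0]]
force: [0.2, 0.1, -1.0]
gripper_width: 0.0005
gripper_force: 0.0
```

Request:
{"fn": "carry_out", "kwargs": {"commands": [[[0, -0.1, 0], 0], [[0, -0.2, 0], 0], [[0, -0.3, 0], 0], [[0, -0.4, 0], 0], [[0, -0.4, 0], 0]]}}

```text
clock: 15.9
tool_pos: [0.571, 0.0989, 0.1649]
ee_rot: [[-0.266, -0.964, -0.0], [-0.964, 0.266, -0.0], [0.0, -0.0, -1.0]]
force: [-0.5, -0.0, -0.2]
gripper_width: 0.0005
gripper_force: 0.0
```

```bash
python3 go.py .586 .094 .164
```

```text
clock 15.9 pos [0.571  0.0989 0.1649] head -105.41 J [ 29.2  13.3 -15.    0.  -61.7 -44.6] F [-0.51 -0.01 -0.2 ] T [ 0.148 -0.083  0.009] w 0.0005186715260634177
shift cm [ 0.08 -1.58  0.09]
```

Request:
{"fn": "carry_out", "kwargs": {"commands": [[[0, -0.1, 0], 0], [[0, -0.2, 0], 0], [[0, -0.3, 0], 0], [[0, -0.3, 0], 0], [[0, -0.3, 0], 0]]}}

```text
clock: 16.4
tool_pos: [0.5738, 0.0982, 0.1649]
ee_rot: [[-0.266, -0.964, -0.0], [-0.964, 0.266, -0.0], [0.0, 0.0, -1.0]]
force: [-0.6, 0.4, 0.8]
gripper_width: 0.0006
gripper_force: 0.0
```

Request:
{"fn": "carry_out", "kwargs": {"commands": [[[0, -0.1, 0], 0], [[0, -0.2, 0], 0], [[0, -0.3, 0], 0], [[0, -0.3, 0], 0], [[0, -0.3, 0], 0]]}}

```text
clock: 16.9
tool_pos: [0.5767, 0.0973, 0.1649]
ee_rot: [[-0.266, -0.964, -0.0], [-0.964, 0.266, -0.0], [0.0, 0.0, -1.0]]
force: [-0.2, -0.4, -0.0]
gripper_width: 0.0006
gripper_force: 0.0
```

```bash
python3 go.py .586 .094 .164
```

```text
clock 16.9 pos [0.5767 0.0973 0.1649] head -105.41 J [ 28.7  13.8 -14.3  -0.  -61.9 -44.1] F [-0.22 -0.42 -0.05] T [ 0.141 -0.075  0.019] w 0.0006496925484185445
shift cm [ 0.07 -0.99  0.09]
```

Request:
{"fn": "carry_out", "kwargs": {"commands": [[[0, -0.1, 0], 0], [[0, -0.2, 0], 0], [[0, -0.3, 0], 0], [[0, -0.4, 0], 0], [[0, -0.4, 0], 0]]}}

```text
clock: 17.4
tool_pos: [0.5806, 0.0963, 0.1648]
ee_rot: [[-0.266, -0.964, -0.0], [-0.964, 0.266, -0.0], [0.0, 0.0, -1.0]]
force: [0.6, 0.0, -0.1]
gripper_width: 0.0004
gripper_force: 0.0
```

```bash
python3 go.py .586 .094 .164;python3 - <<'E'
from h import *
o=[]
for n,(x,y,w,h) in{"side":(265,150,75,95),"top":(255,150,75,95)}.items():
    cr=cam(n)["img"][y:y+h,x:x+w]; o.append(cv2.resize(cr,None,fx=5.3,fy=5.3,interpolation=cv2.INTER_CUBIC))
cv2.imwrite("pics/f.png",np.hstack(o))
E
```

```text
clock 17.4 pos [0.5806 0.0963 0.1648] head -105.41 J [ 28.4  14.2 -13.8   0.  -62.  -43.8] F [ 0.61  0.01 -0.13] T [ 0.098 -0.09  -0.021] w 0.0004485550368895008
shift cm [ 0.08 -0.58  0.08]
```

View pics/f.png

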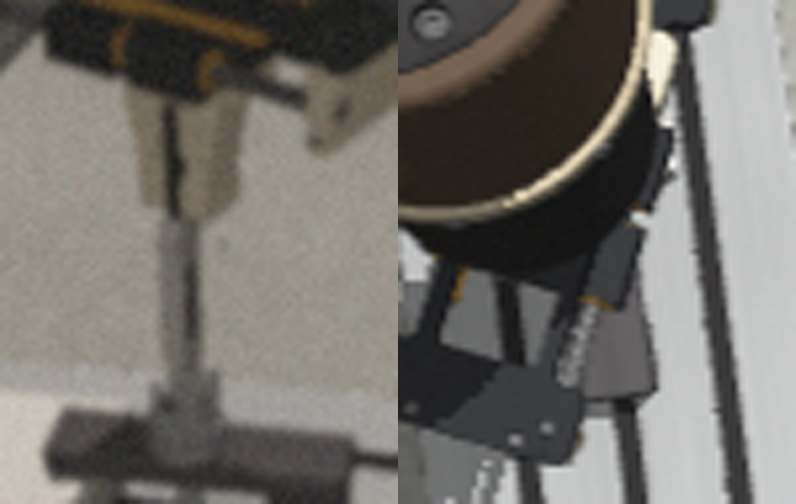

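```bash
python3 -c "
from h import *
c=cam('side')
f=lambda P:((proj(c,P)-[265,150])*5.3).round(0)
print('now tip',f([.5806,.0963,.151]),'e tip',f([.5291,.1116,.209]),'lever tip',f([.586,.0935,.1805]),'pivot',f([.586,.0935,.096]),'d tip',(proj(c,[.5862,.0884+.044,.221])-[265,150])*6)"
```

```text
now tip [187. 282.] e tip [296. 194.] lever tip [174. 213.] pivot [182. 389.] d tip [145.56532979 190.87465115]
```

```bash
python3 -c "
from h import *
print(arm.finger_overhang, [a for a in dir(arm) if a[0]!='_'],[a for a in dir(sensors) if a[0]!='_'])"
```

```text
0.014 ['MotionError', 'finger_overhang', 'hand_in'] ['state']
```

The side view shows the lever upright and untouched. The fingertips are at row ~215 where 282 was predicted, so they stand about 33 mm higher than the overhang implies, and the missing contact agrees. I'll back off, go 3 cm lower (clear of the head either way) and push again.

Request:
{"fn": "carry_out", "kwargs": {"commands": [[[0, 2, 0], 0], [[0, 2.2, 0], 0], [[0, 2.2, 1.5], 0], [[0, 2.2, 2.8], 0], [[0, 2.2, 2.8], 0]]}}

```text
clock: 18.05
tool_pos: [0.5581, 0.1017, 0.1348]
ee_rot: [[-0.266, -0.964, -0.003], [-0.964, 0.266, -0.001], [0.002, 0.003, -1.0]]
force: [-0.7, -0.4, -0.9]
gripper_width: 0.0004
gripper_force: 0.0
```

Request:
{"fn": "carry_out", "kwargs": {"commands": [[[0, -0.2, 0], 0], [[0, -0.4, 0], 0], [[0, -0.6, 0], 0], [[0, -0.6, 0], 0], [[0, -0.6, 0], 0]]}}

```text
clock: 18.55
tool_pos: [0.5652, 0.1005, 0.1371]
ee_rot: [[-0.266, -0.964, 0.0], [-0.964, 0.266, 0.0], [-0.0, -0.0, -1.0]]
force: [0.4, 0.7, -0.1]
gripper_width: 0.0005
gripper_force: 0.0
```

Request:
{"fn": "carry_out", "kwargs": {"commands": [[[0, -0.1, 0], 0], [[0, -0.2, 0], 0], [[0, -0.3, 0], 0], [[0, -0.3, 0], 0], [[0, -0.3, 0], 0]]}}

```text
clock: 19.05
tool_pos: [0.5678, 0.0998, 0.1369]
ee_rot: [[-0.266, -0.964, -0.0], [-0.964, 0.266, 0.0], [0.0, 0.0, -1.0]]
force: [-1.1, 0.9, 1.3]
gripper_width: 0.0006
gripper_force: 1.2
```

```bash
python3 go.py .586 .094 .164
```

```text
clock 19.05 pos [0.5678 0.0998 0.1369] head -105.4 J [ 29.4  14.4 -17.4  -0.  -58.1 -44.8] F [-1.09  0.92  1.29] T [0.383 0.715 0.066] w 0.0005984836504590192
shift cm [ 0.08 -1.91 -2.71]
```

Request:
{"fn": "carry_out", "kwargs": {"commands": [[[0, -0.1, 0], 0], [[0, -0.2, 0], 0], [[0, -0.3, 0], 0], [[0, -0.3, 0], 0], [[0, -0.3, 0], 0]], "grip_force": 60}}

```text
clock: 19.55
tool_pos: [0.5703, 0.0991, 0.1369]
ee_rot: [[-0.266, -0.964, -0.001], [-0.964, 0.266, 0.0], [0.0, 0.001, -1.0]]
force: [-6.9, 2.7, 4.8]
gripper_width: 0.0008
gripper_force: 3.3
```

```bash
python3 go.py .586 .094 .164
```

```text
clock 19.55 pos [0.5703 0.0991 0.1369] head -105.4 J [ 29.2  14.7 -17.1  -0.  -58.3 -44.6] F [-6.9   2.71  4.83] T [1.124 2.096 0.044] w 0.000787855528429484
shift cm [ 0.07 -1.65 -2.71]
```

Request:
{"fn": "carry_out", "kwargs": {"commands": [[[0, -0.1, 0], 0], [[0, -0.2, 0], 0], [[0, -0.2, 0], 0], [[0, -0.2, 0], 0], [[0, -0.2, 0], 0]]}}

```text
clock: 20.05
tool_pos: [0.5716, 0.0987, 0.1369]
ee_rot: [[-0.266, -0.964, -0.002], [-0.964, 0.266, 0.0], [0.0, 0.002, -1.0]]
force: [-9.1, 3.6, 6.5]
gripper_width: 0.0003
gripper_force: 4.8
```

```bash
python3 go.py .586 .094 .164
```

```text
clock 20.05 pos [0.5716 0.0987 0.1369] head -105.4 J [ 29.1  14.8 -16.9  -0.1 -58.4 -44.4] F [-9.09  3.58  6.51] T [1.437 3.008 0.094] w 0.0003181686402875764
shift cm [ 0.07 -1.51 -2.71]
```

```bash
python3 - <<'E'
from h import *
o=[]
for n,(x,y,w,h) in{"side":(270,165,60,80)}.items():
    im=np.mean([cam(n)["img"].astype(float) for _ in range(5)],0); cr=np.clip(im[y:y+h,x:x+w]*1.3,0,255).astype(np.uint8); o.append(cv2.resize(cr,None,fx=7,fy=7,interpolation=cv2.INTER_CUBIC))
c=cam("side")
f=lambda P:((proj(c,P)-[270,165])*7).round(0)
print('tip',f([.5716,.0987,.123]),'lever tip',f([.586,.0935,.1805]),'pivot',f([.586,.0935,.096]))
cv2.imwrite("pics/g.png",o[0])
E
```

```text
tip [239. 354.] lever tip [194. 176.] pivot [205. 408.]
```

View pics/g.png

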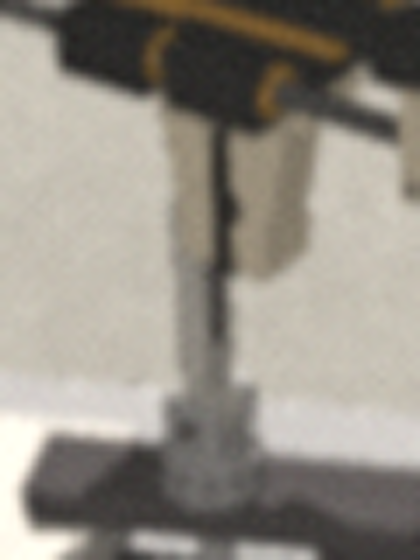

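The picture shows the finger (tip rows ~270) bearing on the lever's top, with the lever still vertical at (205,330). It hasn't moved under ~10 N, which is well over the folding moment, so this is the stop side and it folds the other way, towards -x (tool +y). I'll cross over.

Request:
{"fn": "carry_out", "kwargs": {"commands": [[[0, 2, 0], 0], [[0, 2, -3], 0], [[0, 2, -7], 0], [[0, -1, -7], 0], [[0, -5, -7], 0]]}}

```text
clock: 20.85
tool_pos: [0.6224, 0.0858, 0.2098]
ee_rot: [[-0.264, -0.965, 0.005], [-0.965, 0.264, 0.002], [-0.003, -0.004, -1.0]]
force: [0.6, 0.9, -0.2]
gripper_width: 0.0006
gripper_force: 0.0
```

Request:
{"fn": "carry_out", "kwargs": {"commands": [[[0, -0.5, 0], 0], [[0, -0.5, 3], 0], [[0, -0.5, 6], 0], [[0, -0.5, 7], 0], [[0, -0.5, 7], 0]]}}

```text
clock: 21.35
tool_pos: [0.625, 0.0834, 0.1354]
ee_rot: [[-0.266, -0.964, -0.003], [-0.964, 0.266, -0.001], [0.002, 0.002, -1.0]]
force: [0.4, 0.8, 0.1]
gripper_width: 0.0006
gripper_force: 0.0
```

Request:
{"fn": "carry_out", "kwargs": {"commands": [[[0, 0.5, 0], 0], [[0, 1, 0], 0], [[0, 1.5, 0], 0], [[0, 1.8, 0], 0], [[0, 1.8, 0], 0]]}}

```text
clock: 21.85
tool_pos: [0.6088, 0.089, 0.1381]
ee_rot: [[-0.265, -0.964, 0.002], [-0.964, 0.265, 0.001], [-0.001, -0.002, -1.0]]
force: [0.7, -0.4, 0.6]
gripper_width: 0.0006
gripper_force: 0.5
```

```bash
python3 go.py .586 .094 .137
```

```text
clock 21.85 pos [0.6088 0.089  0.1381] head -105.36 J [ 26.5  17.8 -12.6   0.  -59.5 -41.9] F [ 0.67 -0.42  0.58] T [-0.045 -0.419  0.018] w 0.0005903280436603187
shift cm [0.12 2.33 0.1 ]
```

Request:
{"fn": "carry_out", "kwargs": {"commands": [[[0, 0.3, 0], 0], [[0, 0.6, 0], 0], [[0, 0.8, 0], 0], [[0, 1.0, 0], 0], [[0, 1.0, 0], 0]]}}

```text
clock: 22.35
tool_pos: [0.5988, 0.0912, 0.137]
ee_rot: [[-0.265, -0.964, 0.0], [-0.964, 0.265, -0.0], [0.0, -0.0, -1.0]]
force: [2.4, -1.6, 2.8]
gripper_width: 0.0002
gripper_force: 1.7
```

```bash
python3 go.py .586 .094 .137
```

```text
clock 22.35 pos [0.5988 0.0912 0.137 ] head -105.4 J [ 27.1  17.  -13.8   0.  -59.2 -42.5] F [ 2.39 -1.61  2.79] T [-0.559 -0.995  0.011] w 0.0002497742918088347
shift cm [0.07 1.3  0.  ]
```

Only about 3 N over 10 mm of travel, so the lever is folding. I'll follow the arc.

Request:
{"fn": "carry_out", "kwargs": {"commands": [[[0, 0.6, 0], 0], [[0, 1.1, 0.2], 0], [[0, 1.8, 0.5], 0], [[0, 2.5, 0.8], 0], [[0, 3.1, 1.1], 0]]}}

```text
clock: 22.85
tool_pos: [0.5682, 0.0996, 0.1255]
ee_rot: [[-0.265, -0.964, -0.0], [-0.964, 0.265, -0.0], [0.0, 0.0, -1.0]]
force: [3.8, -2.0, 1.4]
gripper_width: 0.0007
gripper_force: 2.2
```

```bash
python3 go.py .586 .094 .137
```

```text
clock 22.85 pos [0.5682 0.0996 0.1255] head -105.39 J [ 29.4  15.1 -18.2   0.  -56.7 -44.8] F [ 3.76 -2.02  1.43] T [-0.959 -1.59   0.109] w 0.0006859758474595244
shift cm [ 0.07 -1.86 -1.15]
```

Request:
{"fn": "carry_out", "kwargs": {"commands": [[[0, 0.5, 0.4], 0], [[0, 0.9, 0.8], 0], [[0, 1.3, 1.2], 0], [[0, 1.5, 1.5], 0], [[0, 1.5, 1.5], 0]]}}

```text
clock: 23.35
tool_pos: [0.5534, 0.1034, 0.1103]
ee_rot: [[-0.266, -0.964, -0.002], [-0.964, 0.266, -0.0], [0.001, 0.001, -1.0]]
force: [0.2, -2.7, 3.5]
gripper_width: 0.0003
gripper_force: 1.7
```

```bash
python3 go.py .586 .094 .137
```

```text
clock 23.35 pos [0.5534 0.1034 0.1103] head -105.4 J [ 30.5  14.8 -20.9  -0.  -54.4 -45.9] F [ 0.19 -2.74  3.5 ] T [-0.744 -0.214  0.074] w 0.00034590302157132
shift cm [ 0.04 -3.39 -2.67]
```

Request:
{"fn": "carry_out", "kwargs": {"commands": [[[0, 0.3, 0.4], 0], [[0, 0.5, 0.8], 0], [[0, 0.7, 1.2], 0], [[0, 0.8, 1.5], 0], [[0, 0.8, 1.5], 0]]}}

```text
clock: 23.85
tool_pos: [0.5457, 0.1055, 0.0953]
ee_rot: [[-0.266, -0.964, -0.002], [-0.964, 0.266, -0.0], [0.001, 0.002, -1.0]]
force: [-0.8, -2.0, 5.3]
gripper_width: 0.0006
gripper_force: 2.2
```

```bash
python3 go.py .586 .094 .137
```

```text
clock 23.85 pos [0.5457 0.1055 0.0953] head -105.41 J [ 31.1  15.1 -22.8  -0.  -52.2 -46.5] F [-0.78 -2.03  5.31] T [-0.536  0.382  0.036] w 0.0005502153370327528
shift cm [ 0.04 -4.18 -4.17]
```

Request:
{"fn": "carry_out", "kwargs": {"commands": [[[0, 0.1, 0.3], 0], [[0, 0.2, 0.6], 0], [[0, 0.2, 0.8], 0], [[0, 0.2, 0.8], 0], [[0, 0.2, 0.8], 0]]}}

```text
clock: 24.35
tool_pos: [0.5437, 0.106, 0.0875]
ee_rot: [[-0.266, -0.964, -0.002], [-0.964, 0.266, -0.0], [0.001, 0.002, -1.0]]
force: [-1.7, -1.7, 4.9]
gripper_width: 0.0004
gripper_force: 2.4
```

```bash
python3 go.py .586 .094 .137
```

```text
clock 24.35 pos [0.5437 0.106  0.0875] head -105.42 J [ 31.3  15.4 -23.5  -0.1 -51.2 -46.6] F [-1.67 -1.67  4.93] T [-0.419  0.661  0.025] w 0.00043362424749765
shift cm [ 0.04 -4.38 -4.96]
```

Request:
{"fn": "carry_out", "kwargs": {"commands": [[[0, 0, 0.1], 0], [[0, 0, 0.2], 0], [[0, 0, 0.3], 0], [[0, 0, 0.4], 0], [[0, 0, 0.4], 0]]}}

```text
clock: 24.85
tool_pos: [0.5431, 0.1059, 0.0833]
ee_rot: [[-0.266, -0.964, -0.003], [-0.964, 0.266, -0.001], [0.001, 0.003, -1.0]]
force: [-3.8, -1.4, 6.4]
gripper_width: 0.0006
gripper_force: 3.0
```

Request:
{"fn": "carry_out", "kwargs": {"commands": [[[0, 0, 0.1], 0], [[0, 0, 0.2], 0], [[0, 0, 0.2], 0], [[0, 0, 0.2], 0], [[0, 0, 0.2], 0]]}}

```text
clock: 25.35
tool_pos: [0.543, 0.1059, 0.0813]
ee_rot: [[-0.266, -0.964, -0.003], [-0.964, 0.266, -0.001], [0.001, 0.003, -1.0]]
force: [-5.1, -0.4, 6.2]
gripper_width: 0.0002
gripper_force: 3.0
```

```bash
python3 go.py .586 .094 .137
```

```text
clock 25.35 pos [0.543  0.1059 0.0813] head -105.44 J [ 31.3  15.8 -23.9  -0.1 -50.4 -46.6] F [-5.09 -0.41  6.23] T [-0.114  1.557  0.053] w 0.0002085071308640664
shift cm [ 0.01 -4.44 -5.58]
```

Request:
{"fn": "carry_out", "kwargs": {"commands": [[[0, 0.1, 0.1], 0], [[0, 0.1, 0.2], 0], [[0, 0.1, 0.2], 0], [[0, 0.1, 0.2], 0], [[0, 0.1, 0.2], 0]]}}

```text
clock: 25.85
tool_pos: [0.5426, 0.1062, 0.0796]
ee_rot: [[-0.266, -0.964, -0.002], [-0.964, 0.266, -0.0], [0.001, 0.002, -1.0]]
force: [-3.0, -0.9, 7.2]
gripper_width: 0.0003
gripper_force: 3.3
```

Request:
{"fn": "carry_out", "kwargs": {"commands": [[[0, 0, 0.1], 0], [[0, 0, 0.2], 0], [[0, 0, 0.2], 0], [[0, 0, 0.2], 0], [[0, 0, 0.2], 0]]}}

```text
clock: 26.35
tool_pos: [0.5426, 0.1063, 0.0781]
ee_rot: [[-0.266, -0.964, -0.002], [-0.964, 0.266, -0.0], [0.001, 0.002, -1.0]]
force: [-5.5, -1.5, 11.5]
gripper_width: 0.0003
gripper_force: 5.8
```

```bash
python3 go.py .586 .094 .137
```

```text
clock 26.35 pos [0.5426 0.1063 0.0781] head -105.42 J [ 31.3  16.  -24.2  -0.1 -49.9 -46.7] F [-5.46 -1.53 11.49] T [-0.271  1.926 -0.003] w 0.00029701993631443943
shift cm [ 0.03 -4.5  -5.9 ]
```

Request:
{"fn": "carry_out", "kwargs": {"commands": [[[0, 0, 0.1], 0], [[0, 0, 0.2], 0], [[0, 0, 0.2], 0], [[0, 0, 0.2], 0], [[0, 0, 0.2], 0]]}}

```text
clock: 26.85
tool_pos: [0.5426, 0.1064, 0.0772]
ee_rot: [[-0.266, -0.964, -0.001], [-0.964, 0.266, -0.0], [0.0, 0.001, -1.0]]
force: [-10.9, 0.0, 20.8]
gripper_width: 0.0006
gripper_force: 10.9
```

```bash
python3 go.py .586 .094 .137
```

```text
clock 26.85 pos [0.5426 0.1064 0.0772] head -105.4 J [ 31.4  16.  -24.3  -0.1 -49.7 -46.7] F [-10.9    0.    20.84] T [ 1.800e-02  3.798e+00 -2.000e-03] w 0.0005522276797470056
shift cm [ 0.04 -4.51 -5.98]
```

The force climbs steeply, so it's at the stop. I'll lift straight up, clear away and check.

Request:
{"fn": "carry_out", "kwargs": {"commands": [[[0, 0, -2], 0], [[0, 0, -6], 0], [[0, 0, -10], 0], [[0, 0, -15], 0], [[0, 0, -17], 0]]}}

```text
clock: 27.35
tool_pos: [0.5449, 0.1073, 0.2502]
ee_rot: [[-0.265, -0.964, 0.004], [-0.964, 0.265, 0.003], [-0.004, -0.003, -1.0]]
force: [0.4, 0.2, -0.4]
gripper_width: 0.0005
gripper_force: 0.0
```

Request:
{"fn": "carry_out", "kwargs": {"commands": [[[4, 0, 0], 0], [[8, 0, 0], 0], [[12, 0, 0], 0], [[16, 0, 0], 0], [[16, 0, 0], 0]]}}

```text
clock: 27.85
tool_pos: [0.4993, -0.0504, 0.2453]
ee_rot: [[-0.269, -0.963, -0.002], [-0.963, 0.269, 0.001], [-0.0, 0.002, -1.0]]
force: [-0.4, 0.5, 0.7]
gripper_width: 0.0006
gripper_force: 0.0
```

```bash
python3 go.py .586 .094 .137; python3 - <<'E'
from h import *
o=[]
for n,(x,y,w,h) in{"side":(265,200,80,70),"top":(262,170,80,70)}.items():
    im=np.mean([cam(n)["img"].astype(float) for _ in range(5)],0); cr=np.clip(im[y:y+h,x:x+w]*1.3,0,255).astype(np.uint8); o.append(cv2.resize(cr,None,fx=7,fy=7,interpolation=cv2.INTER_CUBIC))
    c=cam(n)
    for z in(.096,.106): print(n,z,((proj(c,[.586-.0845*.966,.0935+.0845*.26,z])-[x,y])*7).round(0),((proj(c,[.586,.0935,z])-[x,y])*7).round(0))
cv2.imwrite("pics/i.png",np.vstack(o)[:,:] if 0 else cv2.resize(np.hstack(o),(800,350)))
E
```

```text
clock 27.85 pos [ 0.4993 -0.0504  0.2453] head -105.58 J [ 16.6   2.6 -16.9  -0.1 -70.6 -32.2] F [-0.42  0.54  0.68] T [ 0.168 -0.089 -0.003] w 0.0006037619577643111
shift cm [-16.23  -4.49  10.82]
side 0.096 [468. 255.] [240. 163.]
side 0.106 [468. 228.] [239. 137.]
top 0.096 [133. 412.] [205. 177.]
top 0.106 [130. 410.] [203. 172.]
```

View pics/i.png

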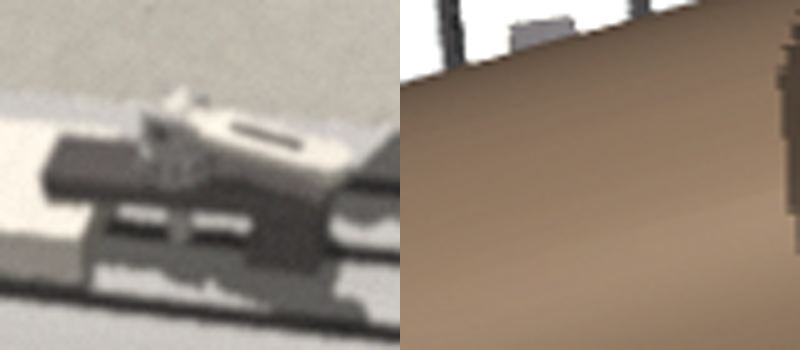

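The side view shows the lever folded along the strap, blade from about (190,115) to (345,170) and close to the predicted level tip at (334,173). The top view is blocked by the arm, so I'll move it aside and measure the blade in both views.

Request:
{"fn": "carry_out", "kwargs": {"commands": [[[4, 0, 0], 0], [[8, 0, 0], 0], [[12, 0, 0], 0], [[16, 0, 0], 0], [[20, 0, 0], 0]]}}

```text
clock: 28.95
tool_pos: [0.4478, -0.2419, 0.2461]
ee_rot: [[-0.265, -0.964, 0.001], [-0.964, 0.265, -0.0], [-0.0, -0.001, -1.0]]
force: [2.0, 0.0, -0.4]
gripper_width: 0.0006
gripper_force: 0.0
```

```bash
python3 - <<'E'
from h import *
R={}
for n,(x,y,w,h),pv in(("side",(265,200,85,50),None),("top",(262,170,60,75),None)):
    cs=[cam(n) for _ in range(8)]; im=np.mean([c["img"].astype(float) for c in cs],0); c=cs[0]
    g=im.mean(2)[y:y+h,x:x+w]
    cv2.imwrite(f"pics/j_{n}.png",cv2.resize(np.clip(im[y:y+h,x:x+w]*1.2,0,255).astype(np.uint8),None,fx=6,fy=6,interpolation=cv2.INTER_CUBIC))
a=cv2.imread("pics/j_side.png");b=cv2.imread("pics/j_top.png")
H=max(a.shape[0],b.shape[0]);o=np.zeros((H,a.shape[1]+b.shape[1],3),np.uint8);o[:a.shape[0],:a.shape[1]]=a;o[:b.shape[0],a.shape[1]:]=b
s=800/o.shape[1]; print(s,a.shape); cv2.imwrite("pics/j.png",cv2.resize(o,None,fx=min(s,1),fy=min(s,1)))
E
```

```text
0.9195402298850575 (300, 510, 3)
```

View pics/j.png

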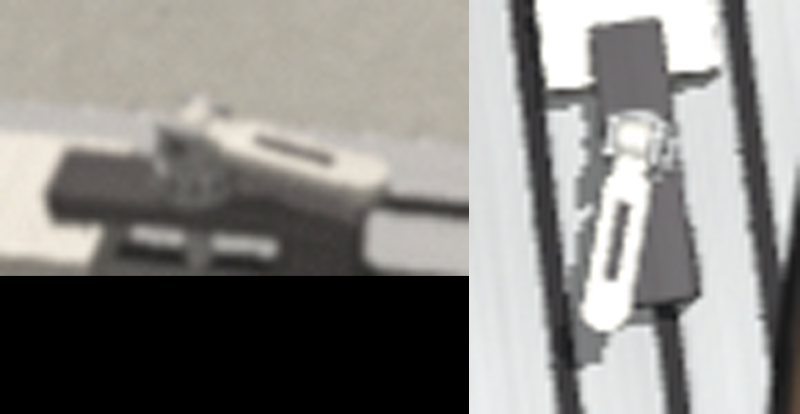

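Both views show the blade lying along the strap. The slot's ends are at (258,138) and (333,160) in the side view, and (625,200) and (612,280) in the top view. I'll triangulate their heights.

```bash
python3 - <<'E'
from h import *
s,t=cam("side"),cam("top")
def tri(a,b):
    o1,d1=ray(s,a);o2,d2=ray(t,b)
    k=np.linalg.lstsq(np.c_[d1,-d2],o2-o1,rcond=None)[0]
    p,q=o1+k[0]*d1,o2+k[1]*d2; return ((p+q)/2).round(4),np.linalg.norm(p-q).round(4)
for a,b in(((258,138),(625,200)),((333,160),(612,280)),((386,175),(603,330))):
    A=np.array(a)/5.517+[265,200];B=(np.array(b)-[469,0])/5.517+[262,170]; print(tri(A,B))
E
python3 go.py .586 .094 .1
```

```text
(array([0.5577, 0.0945, 0.0988]), np.float64(0.0023))
(array([0.5239, 0.0993, 0.0992]), np.float64(0.0001))
(array([0.5019, 0.1024, 0.0995]), np.float64(0.0005))
clock 29.85 pos [ 0.4483 -0.2406  0.2459] head -105.39 J [ -6.1   3.2 -16.2   0.  -70.6  -9.3] F [-0.05  0.1   0.07] T [ 0.119 -0.101  0.031] w 0.00042466221963755377
shift cm [-35.91  -4.4   14.59]
```

The blade is level, with top points at 98.8–99.5 mm against 100.5 expected. The snug heading implies a blade heading of about 164°, so I'll measure it more accurately to confirm the bolt didn't back off.

```bash
python3 - <<'E'
from h import *
cs=[cam("top") for _ in range(8)]; im=np.mean([c["img"].astype(float) for c in cs],0); c=cs[0]
g=im.mean(2)
x,y,w,h=280,196,16,36
cr=cv2.resize(g[y:y+h,x:x+w].astype(np.float32),None,fx=8,fy=8,interpolation=cv2.INTER_CUBIC)
print(g[y:y+h:4,x:x+w].round(0).astype(int))
m=(cr>205).astype(np.uint8)
cn,_=cv2.findContours(m,cv2.RETR_EXTERNAL,cv2.CHAIN_APPROX_NONE); cn=max(cn,key=cv2.contourArea)
px=(cn[:,0]+.5)/8-.5+[x,y]
P=np.array([onz(c,p,.1005)[:2] for p in px]); 
r=cv2.minAreaRect((P*1000).astype(np.float32)); print(r)
(vx,vy,a,b)=cv2.fitLine(np.array([onz(c,p,.1005)[:2] for p in ((np.argwhere(m)[:,::-1]+.5)/8-.5+[x,y])],np.float32),cv2.DIST_L2,0,1e-4,1e-4).ravel()
print(np.degrees(np.arctan2(vy,vx))%180,a,b)
E
```

```text
[[189 191 146 105 102 101 125 180 154 168 191 195 199 204 159 172]
 [189 189 142 103 103 102  99 106 173 217 225 222 224 207 142  84]
 [187 141 104 104 102 101 189 223 226 227 226 227 229 230 172 103]
 [186 188 188 186 139 129 203 226 162  93  95 200 232 204 130  93]
 [186 140 103 103 106 198 227 174 105  91 168 222 228 159  89  92]
 [186 140 103 102 193 226 211 141  91 142 214 229 163  92  91  91]
 [110 104 103 138 207 228 183 122 130 209 232 197 125  93  92  91]
 [ 86 104 122 201 225 225 225 223 224 226 225 157  87  86  81  78]
 [ 57  93 104 170 215 225 223 223 224 186 120 102 108 108 109  87]]
((540.9158935546875, 98.69889068603516), (17.910411834716797, 75.16102600097656), 82.18638610839844)
172.01607 0.53896236 0.09873827
```

The blade heading is 172°, about 7° short of first touch at ~165°, so the bolt may have overshot slightly when I let go. I'll probe it by pressing the folded blade's side gently clockwise to feel whether it's seated, reseat it if needed and back off slowly.

Request:
{"fn": "carry_out", "kwargs": {"commands": [[[-5, 0.3, 0], 0], [[-10, 0.6, 0], 0], [[-15, 1, 0], 0], [[-20, 1.3, 0], 0], [[-25, 1.5, 0], 0]]}}

```text
clock: 30.75
tool_pos: [0.5001, 0.0058, 0.2463]
ee_rot: [[-0.266, -0.964, 0.001], [-0.964, 0.266, 0.0], [-0.001, -0.001, -1.0]]
force: [1.9, -0.9, 0.1]
gripper_width: 0.0003
gripper_force: 0.0
```

Request:
{"fn": "carry_out", "kwargs": {"commands": [[[-4, 0, 0], 0], [[-4.2, 0, 4], 0], [[-4.2, 0, 8], 0], [[-4.2, 0, 12], 0], [[-4.2, 0, 12], 0]]}}

```text
clock: 31.25
tool_pos: [0.5076, 0.0433, 0.1212]
ee_rot: [[-0.266, -0.964, -0.009], [-0.964, 0.266, -0.003], [0.005, 0.008, -1.0]]
force: [-0.6, -0.3, -0.1]
gripper_width: 0.0007
gripper_force: 0.0
```

```bash
python3 go.py .512 .055 .065
```

```text
clock 31.25 pos [0.5076 0.0433 0.1212] head -105.44 J [ 26.9   9.6 -26.2  -0.1 -54.8 -42.3] F [-0.63 -0.3  -0.12] T [-0.005  0.036  0.031] w 0.0006705372065066544
shift cm [-1.27 -0.16  5.61]
```

Request:
{"fn": "carry_out", "kwargs": {"commands": [[[0, 0, 3], 0], [[0, 0, 6], 0], [[-0.5, 0, 6], 0], [[-1.2, 0, 6], 0], [[-1.2, 0, 6], 0]]}}

```text
clock: 31.75
tool_pos: [0.5166, 0.0574, 0.0683]
ee_rot: [[-0.264, -0.964, 0.004], [-0.964, 0.264, 0.001], [-0.002, -0.003, -1.0]]
force: [-0.6, 0.0, 0.1]
gripper_width: 0.0008
gripper_force: 0.0
```

Request:
{"fn": "carry_out", "kwargs": {"commands": [[[-0.3, 0, 0], 0], [[-0.6, 0, 0], 0], [[-0.9, 0, 0], 0], [[-1.2, 0, 0], 0], [[-1.2, 0, 0], 0]]}}

```text
clock: 32.25
tool_pos: [0.5178, 0.0679, 0.066]
ee_rot: [[-0.265, -0.964, 0.0], [-0.964, 0.265, 0.0], [-0.0, -0.0, -1.0]]
force: [-0.6, 0.3, 0.0]
gripper_width: 0.0008
gripper_force: 0.0
```

```bash
python3 go.py .5187 .080 .065
```

```text
clock 32.25 pos [0.5178 0.0679 0.066 ] head -105.38 J [ 29.   14.1 -28.9   0.  -46.9 -44.4] F [-0.58  0.34  0.05] T [ 0.124 -0.058  0.015] w 0.0008270736633710326
shift cm [-1.19  0.23  0.1 ]
```

Request:
{"fn": "carry_out", "kwargs": {"commands": [[[-0.1, 0, 0], 0], [[-0.2, 0, 0], 0], [[-0.3, 0, 0], 0], [[-0.4, 0, 0], 0], [[-0.4, 0, 0], 0]]}}

```text
clock: 32.75
tool_pos: [0.5187, 0.0715, 0.0659]
ee_rot: [[-0.266, -0.964, -0.0], [-0.964, 0.266, -0.0], [0.0, 0.0, -1.0]]
force: [-0.4, -0.4, -0.1]
gripper_width: 0.0006
gripper_force: 0.0
```

```bash
python3 go.py .5187 .080 .065
```

```text
clock 32.75 pos [0.5187 0.0715 0.0659] head -105.4 J [ 29.3  14.3 -28.8   0.  -47.  -44.7] F [-0.41 -0.45 -0.07] T [ 0.122 -0.065 -0.006] w 0.000591145887169348
shift cm [-0.82  0.23  0.09]
```

```bash
cat > av.py <<'E'
from h import *
L=[]
for i in range(6): cam('top'); s=sensors.state(); L.append(np.r_[s["force"],s["torque"]])
print(s["clock"],np.round(s["tool_pos"],4),np.mean(L,0).round(2))
E
python3 av.py
```

```text
33.05 [0.5187 0.0713 0.0659] [ 0.28 -0.12  0.06  0.09 -0.07  0.  ]
```

Request:
{"fn": "carry_out", "kwargs": {"commands": [[[-0.1, 0, 0], 0], [[-0.2, 0, 0], 0], [[-0.3, 0, 0], 0], [[-0.4, 0, 0], 0], [[-0.4, 0, 0], 0]]}}

```text
clock: 33.55
tool_pos: [0.5198, 0.0754, 0.0659]
ee_rot: [[-0.265, -0.964, 0.0], [-0.964, 0.265, 0.0], [-0.0, -0.0, -1.0]]
force: [0.3, -0.2, 0.6]
gripper_width: 0.0005
gripper_force: 0.0
```

```bash
python3 av.py
```

```text
33.85 [0.5197 0.0752 0.0659] [ 0.24 -0.11  0.24  0.1  -0.06 -0.02]
```

Request:
{"fn": "carry_out", "kwargs": {"commands": [[[-0.1, 0, 0], 0], [[-0.2, 0, 0], 0], [[-0.3, 0, 0], 0], [[-0.3, 0, 0], 0], [[-0.3, 0, 0], 0]]}}

```text
clock: 34.35
tool_pos: [0.5205, 0.0782, 0.0659]
ee_rot: [[-0.265, -0.964, -0.0], [-0.964, 0.265, -0.0], [0.0, 0.0, -1.0]]
force: [1.0, 0.2, -0.8]
gripper_width: 0.0004
gripper_force: 0.0
```

```bash
python3 av.py
```

```text
34.65 [0.5205 0.0781 0.0659] [-0.16 -0.19  0.05  0.09 -0.08  0.01]
```

Request:
{"fn": "carry_out", "kwargs": {"commands": [[[-0.1, 0, 0], 0], [[-0.2, 0, 0], 0], [[-0.3, 0, 0], 0], [[-0.3, 0, 0], 0], [[-0.3, 0, 0], 0]]}}

```text
clock: 35.15
tool_pos: [0.5212, 0.081, 0.0658]
ee_rot: [[-0.266, -0.964, -0.0], [-0.964, 0.266, -0.0], [0.0, 0.0, -1.0]]
force: [-0.3, 0.2, -0.3]
gripper_width: 0.0004
gripper_force: 0.2
```

```bash
python3 av.py
```

```text
35.45 [0.5213 0.081  0.0659] [-0.12 -0.1  -0.21 -0.06  0.07  0.03]
```

Request:
{"fn": "carry_out", "kwargs": {"commands": [[[-0.1, 0, 0], 0], [[-0.2, 0, 0], 0], [[-0.3, 0, 0], 0], [[-0.3, 0, 0], 0], [[-0.3, 0, 0], 0]]}}

```text
clock: 35.95
tool_pos: [0.522, 0.0839, 0.0658]
ee_rot: [[-0.266, -0.964, -0.0], [-0.964, 0.266, -0.0], [0.0, 0.0, -1.0]]
force: [-1.1, -1.4, -0.9]
gripper_width: 0.0007
gripper_force: 0.6
```

```bash
python3 av.py
```

```text
36.25 [0.5221 0.0838 0.0659] [-1.03 -0.59 -0.06 -0.3   0.34  0.03]
```

Request:
{"fn": "carry_out", "kwargs": {"commands": [[[-0.1, 0, 0], 0], [[-0.2, 0, 0], 0], [[-0.3, 0, 0], 0], [[-0.3, 0, 0], 0], [[-0.3, 0, 0], 0]]}}

```text
clock: 36.75
tool_pos: [0.5227, 0.0867, 0.0658]
ee_rot: [[-0.266, -0.964, -0.0], [-0.964, 0.266, -0.0], [0.0, 0.0, -1.0]]
force: [-1.6, -1.5, 0.1]
gripper_width: 0.0003
gripper_force: 1.0
```

```bash
python3 av.py
```

```text
37.05 [0.5229 0.0867 0.0659] [-2.25 -1.6   0.18 -0.49  0.68  0.05]
```

Request:
{"fn": "carry_out", "kwargs": {"commands": [[[-0.1, 0, 0], 0], [[-0.2, 0, 0], 0], [[-0.3, 0, 0], 0], [[-0.3, 0, 0], 0], [[-0.3, 0, 0], 0]]}}

```text
clock: 37.55
tool_pos: [0.5234, 0.0895, 0.0658]
ee_rot: [[-0.266, -0.964, -0.001], [-0.964, 0.266, -0.0], [0.001, 0.0, -1.0]]
force: [-3.3, -3.2, 1.3]
gripper_width: 0.0004
gripper_force: 2.0
```

```bash
python3 av.py
```

```text
37.85 [0.5235 0.0895 0.0658] [-3.36 -3.26  0.68 -1.12  1.18 -0.01]
```

Request:
{"fn": "carry_out", "kwargs": {"commands": [[[-0.1, 0, 0], 0], [[-0.2, 0, 0], 0], [[-0.2, 0, 0], 0], [[-0.2, 0, 0], 0], [[-0.2, 0, 0], 0]]}}

```text
clock: 38.35
tool_pos: [0.5237, 0.0912, 0.0657]
ee_rot: [[-0.266, -0.964, -0.001], [-0.964, 0.266, -0.001], [0.001, 0.001, -1.0]]
force: [-4.5, -4.1, 1.9]
gripper_width: 0.0002
gripper_force: 2.8
```

```bash
python3 av.py
```

```text
38.65 [0.5237 0.0911 0.0658] [-4.54 -4.25  1.65 -1.53  1.53 -0.03]
```

The resistance rises smoothly like the spring (about 0.27–0.29 N m here, inside the snug band), so the collar is seated. I'll back off slowly so it settles at first touch.

Request:
{"fn": "carry_out", "kwargs": {"commands": [[[0.1, 0, 0], 0], [[0.2, 0, 0], 0], [[0.3, 0, 0], 0], [[0.4, 0, 0], 0], [[0.5, 0, 0], 0]]}}

```text
clock: 39.15
tool_pos: [0.5234, 0.0871, 0.066]
ee_rot: [[-0.265, -0.964, 0.001], [-0.964, 0.265, 0.0], [-0.001, -0.001, -1.0]]
force: [-1.4, -2.1, -0.7]
gripper_width: 0.0005
gripper_force: 1.0
```

```bash
python3 av.py
```

```text
39.45 [0.5233 0.087  0.066 ] [-0.91 -1.97 -0.96 -0.6   0.27  0.03]
```

Request:
{"fn": "carry_out", "kwargs": {"commands": [[[0.2, 0, 0], 0], [[0.4, 0, 0], 0], [[0.8, 0, 0], 0], [[1.5, 0, 0], 0], [[3, 0, 0], 0]]}}

```text
clock: 39.95
tool_pos: [0.5152, 0.0578, 0.066]
ee_rot: [[-0.265, -0.964, 0.001], [-0.964, 0.265, 0.0], [-0.001, -0.001, -1.0]]
force: [0.1, 0.6, 0.3]
gripper_width: 0.0002
gripper_force: 0.0
```

Request:
{"fn": "carry_out", "kwargs": {"commands": [[[1, 0, -4], 0], [[2, 0, -9], 0], [[4, 0, -14], 0], [[7, 0, -18], 0], [[11, 0, -18], 0]]}}

```text
clock: 40.45
tool_pos: [0.4881, -0.0489, 0.2517]
ee_rot: [[-0.263, -0.965, 0.01], [-0.965, 0.263, 0.001], [-0.004, -0.009, -1.0]]
force: [1.3, -1.5, 0.3]
gripper_width: 0.0005
gripper_force: 0.0
```

Request:
{"fn": "carry_out", "kwargs": {"commands": [[[4, 0, 0], 0], [[8, 0, 0], 0], [[12, 0, 0], 0], [[16, 0, 0], 0], [[16, 0, 0], 0]]}}

```text
clock: 40.95
tool_pos: [0.441, -0.2062, 0.2458]
ee_rot: [[-0.27, -0.963, -0.0], [-0.963, 0.27, -0.0], [0.0, 0.0, -1.0]]
force: [-0.7, -0.9, -0.7]
gripper_width: 0.0003
gripper_force: 0.0
```

```bash
python3 - <<'E'
from h import *
cs=[cam("top") for _ in range(8)]; g=np.mean([c["img"].astype(float) for c in cs],0).mean(2); c=cs[0]
x,y,w,h=278,196,18,36
m=cv2.resize(g[y:y+h,x:x+w].astype(np.float32),None,fx=8,fy=8,interpolation=cv2.INTER_CUBIC)>205
L=np.array([onz(c,p,.1005)[:2] for p in ((np.argwhere(m)[:,::-1]+.5)/8-.5+[x,y])],np.float32)
vx,vy,a,b=cv2.fitLine(L,cv2.DIST_L2,0,1e-4,1e-4).ravel(); print(np.degrees(np.arctan2(vy,vx))%180,a,b, cv2.minAreaRect(L*1000))
E
python3 go.py .586 .094 .1
```

```text
132.73909 0.57148993 0.09478054 ((574.465576171875, 96.02853393554688), (18.568449020385742, 16.336938858032227), 7.637417316436768)
clock 41.35 pos [ 0.4435 -0.2017  0.2459] head -105.31 J [ -1.3   1.  -18.5  -0.  -70.5 -14. ] F [-0.28 -0.04 -0.61] T [ 0.072 -0.061 -0.013] w 0.0005790178952985593
shift cm [-32.28  -5.94  14.59]
```

Request:
{"fn": "carry_out", "kwargs": {"commands": [[[2, 0, 0], 0], [[4, 0, 0], 0], [[6, 0, 0], 0], [[6, 0, 0], 0], [[6, 0, 0], 0]]}}

```text
clock: 41.85
tool_pos: [0.4274, -0.2599, 0.2457]
ee_rot: [[-0.266, -0.964, -0.0], [-0.964, 0.266, 0.0], [-0.0, 0.0, -1.0]]
force: [-0.4, -0.2, -0.5]
gripper_width: 0.001
gripper_force: 0.0
```

```bash
python3 - <<'E'
from h import *
cs=[cam("top") for _ in range(8)]; g=np.mean([c["img"].astype(float) for c in cs],0).mean(2); c=cs[0]
x,y,w,h=278,196,18,36
print(g[y:y+h:4,x:x+w].round(0).astype(int))
m=(cv2.resize(g[y:y+h,x:x+w].astype(np.float32),None,fx=8,fy=8,interpolation=cv2.INTER_CUBIC)>205).astype(np.uint8)
n,lab,st,_=cv2.connectedComponentsWithStats(m); m=lab==1+np.argmax(st[1:,4])
L=np.array([onz(c,p,.1005)[:2] for p in ((np.argwhere(m)[:,::-1]+.5)/8-.5+[x,y])],np.float32)
vx,vy,a,b=cv2.fitLine(L,cv2.DIST_L2,0,1e-4,1e-4).ravel(); print(np.degrees(np.arctan2(vy,vx))%180,a,b, cv2.minAreaRect(L*1000))
E
```

```text
[[182 185 185 186 143 103 100  99 122 176 150 164 186 190 195 200 156 168]
 [182 183 185 185 139 101 101 100  97 111 172 214 222 219 221 203 139  82]
 [163 182 183 138 101 101 100  99 185 220 223 224 223 224 226 227 168 101]
 [152 181 182 184 183 182 136 126 199 223 158  91  92 197 229 199 127  91]
 [ 99 163 182 137 101 101 104 193 224 171 102  89 164 218 225 155  87  90]
 [ 50 152 182 137 101 100 189 223 206 137  89 139 209 226 160  90  89  89]
 [ 51 100 107 101 101 135 203 225 179 119 127 204 229 193 121  91  89  88]
 [ 51  38  84 101 119 197 222 222 221 219 222 223 222 153  85  84  80  76]
 [ 50  38  56  91 102 166 211 222 220 220 221 182 118 100 105 105 106  85]]
171.949 0.5386443 0.09874013 ((540.791748046875, 98.7339096069336), (17.61935806274414, 74.81440734863281), 82.11412811279297)
```

The blade heading is back at exactly 172° after the probe, so the bolt was at first touch all along, seated, and the lever is flat. Handing in.

```bash
python3 -c "
from cell import arm
print(arm.hand_in())"
```

```text
the job is handed in; nothing more can be done
None
```

I screwed the bolt in to about 0.44 N m measured (drag included), inside the 0.25–0.67 N m band, then folded the lever flat to its stop and handed in at about 42 s; a gentle push on the folded blade showed the bolt still seated, and the can, tray and spare step block were not touched.

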